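# Fit the crank hub whose keyway suits the test shaft

## Task

Choose a crank hub whose keyway lines up with the key of the leaning test shaft while its arm lies between the two stop pins on the uphill side, and fit it on the shaft, foot first and fully home on the shoulder, with the arm between the pins, then let go. The key stands a little off its nominal angle, so feel for it, and be gentle: never force a hub on the shaft or stand. Do not disturb the saline flask and the amber vial beside the stand.

Things in the scene. Friction and masses are not known exactly. Their poses are not given: they have to be found in the camera images.
- hub_a_mid (a point): Centre (half-way up, on the bore axis) of crank hub A: aluminium, 44 mm high, 0.18-0.29 kg, foot down. Grip its square head, 44 x 44 mm, the upper 30 mm. Foot: octagon 60 mm across, 14 mm high. Through bore 27 mm. z: bore axis, foot to head; x: from the axis through the keyway, square to a head face. Seen from the head the arm lies 96 degrees clockwise from the keyway; the hubs differ only in this.
- hub_a_tip (a point): Point on the arm of hub A, 69 mm from the bore axis, 6 mm above the foot's underside. The arm sticks out level at the foot: 18 mm wide, 12 mm thick, its end 78 mm from the axis. The hub's keyway is a slot in the bore's wall over the whole height, 9.6 mm wide, reaching 19 mm from the axis.
- hub_b_mid (a point): Centre (half-way up, on the bore axis) of crank hub B: aluminium, 44 mm high, 0.18-0.29 kg, foot down. Grip its square head, 44 x 44 mm, the upper 30 mm. Foot: octagon 60 mm across, 14 mm high. Through bore 27 mm. z: bore axis, foot to head; x: from the axis through the keyway, square to a head face. Seen from the head the arm lies in line with the keyway; the hubs differ only in this.
- hub_b_tip (a point): Point on the arm of hub B, 69 mm from the bore axis, 6 mm above the foot's underside. The arm sticks out level at the foot: 18 mm wide, 12 mm thick, its end 78 mm from the axis. The hub's keyway is a slot in the bore's wall over the whole height, 9.6 mm wide, reaching 19 mm from the axis.
- hub_c_mid (a point): Centre (half-way up, on the bore axis) of crank hub C: aluminium, 44 mm high, 0.18-0.29 kg, foot down. Grip its square head, 44 x 44 mm, the upper 30 mm. Foot: octagon 60 mm across, 14 mm high. Through bore 27 mm. z: bore axis, foot to head; x: from the axis through the keyway, square to a head face. Seen from the head the arm lies 96 degrees anticlockwise from the keyway; the hubs differ only in this.
- hub_c_tip (a point): Point on the arm of hub C, 69 mm from the bore axis, 6 mm above the foot's underside. The arm sticks out level at the foot: 18 mm wide, 12 mm thick, its end 78 mm from the axis. The hub's keyway is a slot in the bore's wall over the whole height, 9.6 mm wide, reaching 19 mm from the axis.
- nest: Grey plate of the fixed test stand, a small geared drive that leans 35 degrees, its shaft pointing up and to the robot's side. Origin: on the shaft axis, centre of the shoulder on which a hub's foot comes to rest, 88 mm above the bench. z: along the shaft to its free end; x: uphill in the plate, midway between the two stop pins; y completes it.
- shaft_end (a point): Centre of the free end of the steel shaft, 52 mm above the shoulder. Diameter 25 mm, the last 6 mm tapered to 17 mm. A key 8 mm wide, reaching 17 mm from the axis, runs along the shaft from the shoulder to 30 mm above it; the last 22 mm are plain. Pushing a hub on shaft or stand with more than 45 N damages them.
- stop_left (a point): Top of the stop pin on the nest's +y side: 12 mm diameter, 62 mm from the shaft axis, 87 degrees from the nest's x, its top 16 mm above the shoulder. A hub's arm fits between the pins when it points within 72 degrees of the nest's x.
- stop_right (a point): Top of the like stop pin on the nest's -y side, 87 degrees the other way.
- spindle (a joint): Spindle angle (rad) about the nest's z, anticlockwise positive seen from the free end: nominal direction of the key, 0 = nest's x. Play: the key really stands up to 0.36 rad to either side of it, stiffly held. The keyway passes it only within some 0.08 rad: with a hub resting lightly on the key's upper end, turn it bit by bit until it drops.
- flask: Bystander: white saline flask, 61 x 87 x 153 mm, standing between the hood's side wall and the test stand; origin at the centre of its underside.
- vial: Bystander: amber vial, 37 mm diameter, 75 mm high, in front of the flask, behind the hubs; origin at the centre of its underside.

How it is judged:
By the outcome, as a careful person would: the job done as asked, in the order asked, and still so for the second after the job is handed in, with the robot touching nothing.
It also fails if it takes over 64 s, if anything falls off the work surface, if the arm or the gripper's body presses on something with over 40 N, if the wrist force passes 120 N, or if a joint passes its speed limit or range.

## Robot

A 6-joint arm with a two-finger parallel gripper is mounted at the origin on a cart in front of the work surface, level with it; the furniture and walls round the work are solid. World frame = base frame: x ahead of the robot, y to its left, z up, the work surface at z = 0. Lengths are in m, angles in rad, forces in N, time in s.
With the tool pointing down it reaches from about 0.325 to 0.775 m from the base axis. Payload 5.5 kg.
Tool frame: the origin (TCP) lies midway between the tips of the shut fingers; the grasp point (between the pads) lies 19 mm behind it (grip_depth is the z of the grasp point in the tool frame, in m); z points along the fingers, y is the direction in which the jaws open and shut (so a half turn about z gives the same grasp; the last joint's range is limited). The gripper opens to 85 mm and grips with 20 to 120 N. Pads are 22 mm wide; open, the fingers measure 114 mm over their backs; the gripper's body (76 mm by 85 mm) begins 54 mm behind the grasp point. The pads swing forward as they close: fully open they stand 13 mm farther back than shut.
Start: joints at [-1.19, 0.091, 1.231, -0, 1.82, -0.057], TCP at [0.254, -0.543, 0.231] pointing down, gripper open.
Joint ranges: [-2.87, 2.87], [-0.86, 2.18], [0.17, 2.46], [-1.51, 4.65], [0.06, 2.69], [-2.65, 2.65]. Speed limits (rad/s): [2.57, 2.57, 3.01, 3.14, 3.14, 3.14].

## Interface

Orientations are given as a rotation vector (axis times angle).
In Python, from plant import get_obs, camera, finish_job, grip_depth gives the robot as it stands. The module is installed in compiled form; this text tells all that it offers.
- The arm moves only by the tool jog_arm, never from a script. Its argument "commands" is one flat list of numbers, 7 for each row, row after row: the shift along the world's x, y, z in mm, then the turn, a rotation vector about the world's x, y, z in rad, then the opening, from 0 (shut) to 1 (fully open). A call has exactly 5 rows; each row is the pose to reach, as a shift and turn from the pose commanded when the call began; what a row does not reach only later rows make up. A row lasts 1/8 s, in which the tool goes at most 62.5 mm and 10.7 degrees, less where a joint would pass 70% of its speed; a pose out of reach is approached as far as the arm can. A call with a gripper value outside its range is refused whole. The fingers move at their own pace and stop on an object; the grip force is fixed at half the most. Time passes only in rows, so rows that repeat a pose let the fingers close, or fill a call up. It gives the time, the measured TCP pose, the force and the opening at its end, in the units of the state.
- get_obs(): the state, without advancing time (a new reading comes with each control period).
- camera(name): name is "scene" or "top" or "wrist"; returns a dict with "color" (384x512x3 uint8, red, green, blue), "camera_matrix" (3x3 intrinsics, pixels), "R" (3x3) and "t" (3): a world point X has camera coordinates R X + t; the wrist camera has in their place "hand_eye" (4x4, takes a point from camera to tool coordinates, whose origin is the TCP and whose axes are the flange's). Camera axes: x right, y down, z forward; pixel columns grow to the right and rows downward; lengths in m; the calibration is good to about 2 mm. A picture is of the moment at which its call begins: read the wrist's pose just before it. There is no depth.
- finish_job(): hands the job in, once; it reports no verdict.
The state is a dict: "clock": time; "joints": joint angles; "dq": joint speeds; "tau": joint torques, N m; "eef_pos": TCP position; "tcp_rot": TCP orientation; "wrist_force": force on the tool from outside, world axes, zero at the start; "wrist_torque": the same for the moment, N m; "width": finger opening in m.
Only numpy, scipy, OpenCV 4.12 (cv2) and the standard library are available. Lean on these libraries where they do the work, as an engineer would, in place of code of your own. Each camera call takes 0.05 s, during which the arm holds its last target.

## Working session

There is one attempt and no reset: what is moved stays moved. The work goes in short steps, Python scripts to look and compute and a tool call to move; the robot and the scene stay as the last step left them, time stands still between calls to the robot, and variables do not carry over. Pictures are saved under pics/ and viewed, and the job is handed in when it is done.

Besides the shell and the picture viewer there is one more tool, called by a JSON object that holds its "fn" and its "kwargs", one argument or row to a line. jog_arm: Moves the arm, as the interface text tells. Its arguments: {"type":"object","properties":{"commands":{"type":"array","items":{"type":"number"}}},"required":["commands"]}

```bash
mkdir -p pics; cat > h.py <<'E'
import numpy as np, cv2
from plant import get_obs, camera, grip_depth
from scipy.spatial.transform import Rotation as Ro
def save(n,im): cv2.imwrite(f'pics/{n}.png', im[:,:,::-1])
E
python3 - <<'E'
from h import *
import pickle
o=get_obs()
for k,v in o.items(): print(k,np.round(v,4))
print(grip_depth)
d={}
for n in("scene","top","wrist"):
    c=camera(n); d[n]=c; save(n+'0',c['color'])
    print(n,np.round(c['camera_matrix'],1).tolist(), {k:np.round(v,3).tolist() for k,v in c.items() if k not in('color','camera_matrix')})
pickle.dump(d,open('d0.pkl','wb'))
E
```

```text
clock 0.0
joints [-1.1897  0.0919  1.2319  0.      1.8198 -0.0567]
dq [-0.0003 -0.0009 -0.0007  0.0004 -0.0004 -0.001 ]
tau [-2.80000e-03 -4.58730e+01 -4.18027e+01 -1.00000e-04  1.16000e-02
 -0.00000e+00]
eef_pos [ 0.2543 -0.5431  0.2301]
tcp_rot [-3.0647e+00 -6.8180e-01  5.0000e-04]
wrist_force [-0.2288 -0.0588  0.3861]
wrist_torque [-0.0111 -0.0181 -0.0066]
width 0.0855
-0.0187
scene [[449.3, 0.0, 249.5], [0.0, 449.3, 191.5], [0.0, 0.0, 1.0]] {'R': [[-0.571, -0.821, 0.024], [-0.477, 0.308, -0.823], [0.668, -0.482, -0.567]], 't': [0.383, 0.302, 0.62]}
top [[352.5, 0.0, 253.2], [0.0, 352.5, 190.9], [0.0, 0.0, 1.0]] {'R': [[-0.004, -1.0, -0.009], [-0.982, 0.005, -0.188], [0.188, 0.008, -0.982]], 't': [0.121, 0.533, 0.863]}
wrist [[316.9, 0.0, 260.8], [0.0, 316.9, 189.1], [0.0, 0.0, 1.0]] {'hand_eye': [[0.001, -0.958, -0.286, 0.074], [1.0, 0.0, 0.001, -0.001], [-0.001, -0.286, 0.958, -0.143], [0.0, 0.0, 0.0, 1.0]]}
```

View pics/scene0.png

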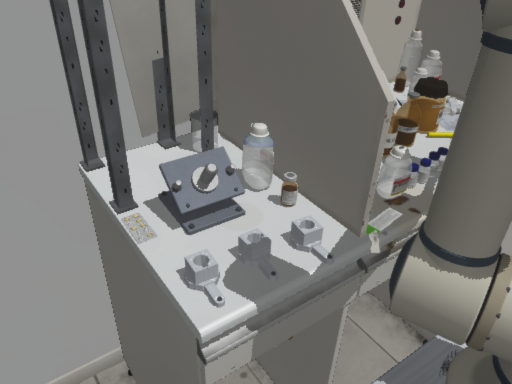

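View pics/top0.png

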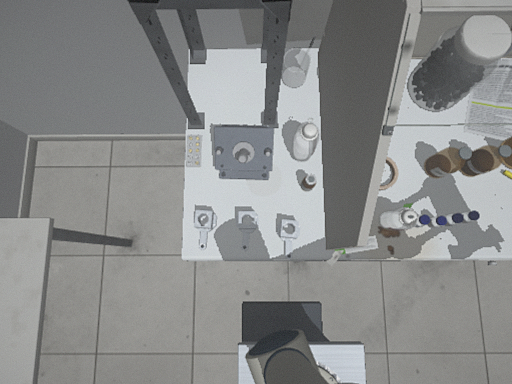

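View pics/wrist0.png

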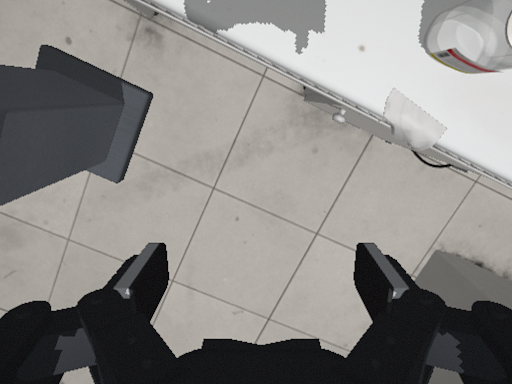

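```bash
python3 - <<'E'
import pickle,cv2
d=pickle.load(open('d0.pkl','rb'))
t=d['top']['color'][:,:,::-1]; s=d['scene']['color'][:,:,::-1]
a=cv2.resize(t[115:185,180:330],None,fx=5,fy=5,interpolation=cv2.INTER_CUBIC)
cv2.imwrite('pics/t_st.png',a)
a=cv2.resize(t[195:260,180:330],None,fx=5,fy=5,interpolation=cv2.INTER_CUBIC)
cv2.imwrite('pics/t_hub.png',a)
a=cv2.resize(s[145:230,155:255],None,fx=7,fy=7,interpolation=cv2.INTER_CUBIC)
cv2.imwrite('pics/s_st.png',a)
a=cv2.resize(s[210:310,175:345],None,fx=4.5,fy=4.5,interpolation=cv2.INTER_CUBIC)
cv2.imwrite('pics/s_hub.png',a)
E
```

```text
(no output)
```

View pics/t_st.png

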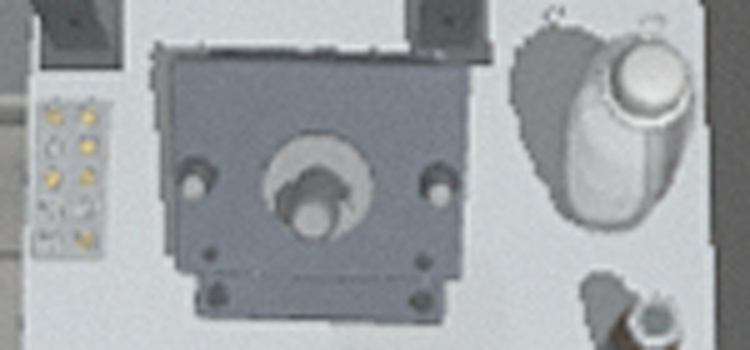

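View pics/t_hub.png

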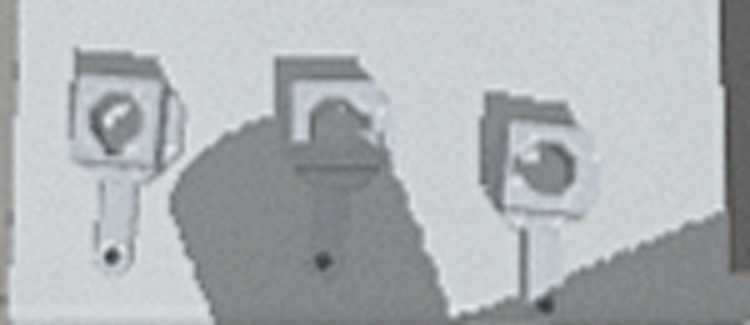

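View pics/s_st.png

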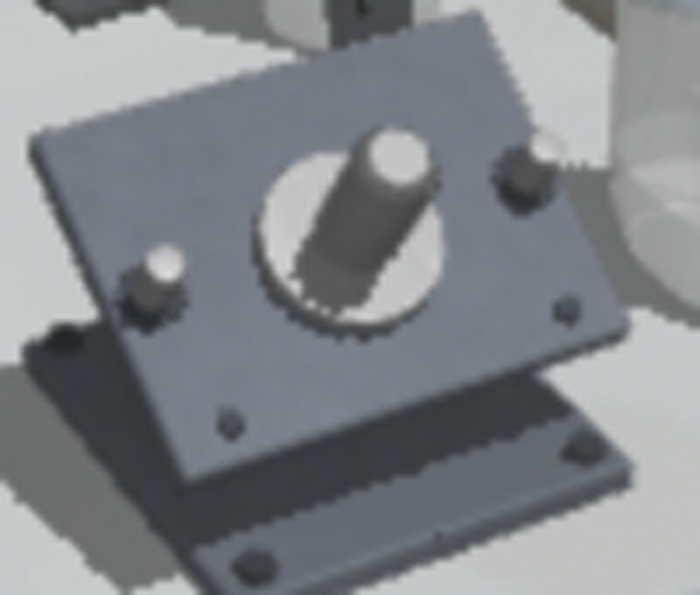

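View pics/s_hub.png

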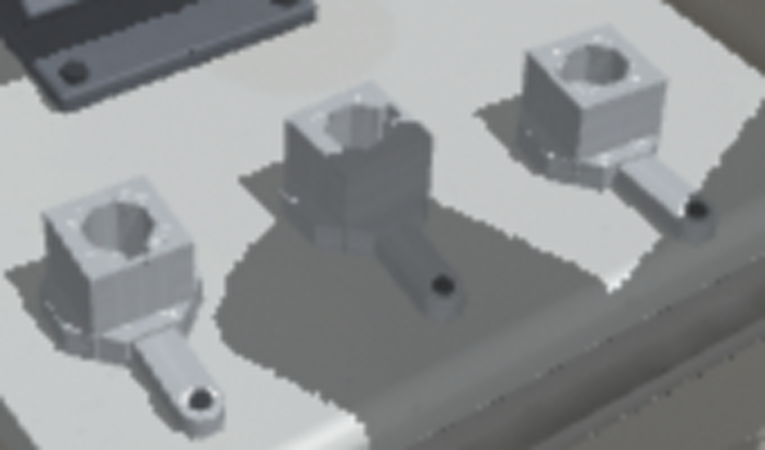

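```bash
cat >> h.py <<'E'
def ray(c,uv):
    K=c['camera_matrix'];R=np.array(c['R']);t=np.array(c['t'])
    d=R.T@np.linalg.solve(K,[uv[0],uv[1],1.]); return -R.T@t, d/np.linalg.norm(d)
def onz(c,uv,z):
    o,d=ray(c,uv); return o+d*(z-o[2])/d[2]
def tri(*cu):
    A=np.zeros((3,3));b=np.zeros(3);rs=[ray(c,u) for c,u in cu]
    for o,d in rs:
        P=np.eye(3)-np.outer(d,d);A+=P;b+=P@o
    X=np.linalg.solve(A,b)
    return X,[np.linalg.norm((np.eye(3)-np.outer(d,d))@(X-o)) for o,d in rs]
def wcam(o,c):
    "wrist camera dict with R,t"
    T=np.eye(4);T[:3,:3]=Ro.from_rotvec(o['tcp_rot']).as_matrix();T[:3,3]=o['eef_pos']
    M=np.linalg.inv(T@c['hand_eye']);return dict(c,R=M[:3,:3],t=M[:3,3])
def proj(c,X):
    p=c['camera_matrix']@(c['R']@np.array(X)+c['t']);return p[:2]/p[2]
E
python3 - <<'E'
from h import *
import pickle
d=pickle.load(open('d0.pkl','rb'));T=d['top'];S=d['scene']
tp=lambda x,y,oy:(180+x/5-.4,oy+y/5-.4)
for n,m,dt in(('L',(120,122),(110,257)),('M',(338,120),(322,261)),('R',(550,167),(545,304))):
    print(n,onz(T,tp(*m,195),.044).round(4),onz(T,tp(*dt,195),.012).round(4))
for n,m,dt in(('L',(120,227),(200,399)),('M',(360,127),(444,285)),('R',(595,65),(697,209))):
    f=lambda p:(175+p[0]/4.5-.4,210+p[1]/4.5-.4)
    print(n,onz(S,f(m),.044).round(4),onz(S,f(dt),.012).round(4))
g=lambda p:(155+p[0]/7-.4,145+p[1]/7-.4)
for n,a,b in(('shaft_end',(314,217),(399,157)),('left',(194,187),(165,264)),('right',(440,195),(547,147)),('should',(319,187),(352,240))):
    X,e=tri((T,tp(*a,115)),(S,g(b)));print(n,X.round(4),np.round(e,4))
for n,a in(('flasktop',(655,80)),('vial',(657,320))):
    print(n,onz(T,tp(*a,115),.15 if n[0]=='f' else .075).round(3))
E
```

```text
L [0.4619 0.2462 0.044 ] [0.3942 0.2547 0.012 ]
M [0.4624 0.1339 0.044 ] [0.3917 0.1431 0.012 ]
R [0.4377 0.0254 0.044 ] [0.369  0.0266 0.012 ]
L [0.4647 0.2472 0.044 ] [0.3976 0.2526 0.012 ]
M [0.4621 0.1344 0.044 ] [0.3946 0.1399 0.012 ]
R [0.4398 0.0252 0.044 ] [0.3713 0.0239 0.012 ]
shaft_end [0.599  0.1432 0.1311] [0.0002 0.0002]
left [0.6233 0.2048 0.1037] [0.0008 0.0008]
right [0.6177 0.0817 0.1047] [0.0002 0.0002]
should [0.6277 0.1428 0.0876] [0.0006 0.0006]
flasktop [ 0.66 -0.02  0.15]
vial [ 0.56  -0.029  0.075]
```

```bash
python3 - <<'E'
from h import *
import pickle
d=pickle.load(open('d0.pkl','rb'));T=d['top'];S=d['scene']
print('S base', [onz(S,p,0).round(3) for p in((360,232),(340,222),(373,228),(400,215))])
print('T', [onz(T,p,0).round(3) for p in((324,247),(322,200),(326,258),(186,258))])
print('T', [(h,onz(T,p,h).round(3)) for p in((387,135),(412,2),(360,245)) for h in (.2,.4)])
s=S['color'][:,:,::-1]
cv2.imwrite('pics/s_wall.png',cv2.resize(s[60:300,290:500],None,fx=2.5,fy=2.5,interpolation=cv2.INTER_CUBIC))
t=T['color'][:,:,::-1]
cv2.imwrite('pics/t_wall.png',cv2.resize(t[0:270,270:450],None,fx=2.2,fy=2.2,interpolation=cv2.INTER_CUBIC))
E
```

```text
S base [array([ 0.399, -0.09 ,  0.   ]), array([ 0.446, -0.079,  0.   ]), array([ 0.393, -0.123,  0.   ]), array([ 0.392, -0.207,  0.   ])]
T [array([ 0.391, -0.069,  0.   ]), array([ 0.517, -0.069,  0.   ]), array([ 0.362, -0.073,  0.   ]), array([ 0.363,  0.297, -0.   ])]
T [(0.2, array([ 0.63 , -0.181,  0.2  ])), (0.4, array([ 0.558, -0.103,  0.4  ])), (0.2, array([ 0.964, -0.266,  0.2  ])), (0.4, array([ 0.803, -0.165,  0.4  ])), (0.2, array([ 0.388, -0.106,  0.2  ])), (0.4, array([ 0.381, -0.048,  0.4  ]))]
```

View pics/s_wall.png

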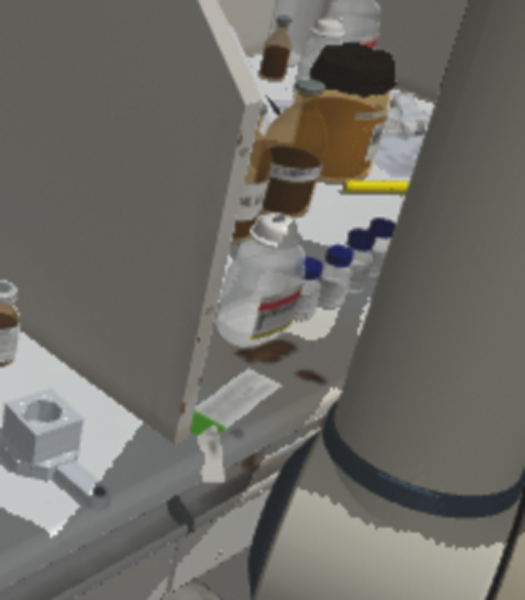

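View pics/t_wall.png

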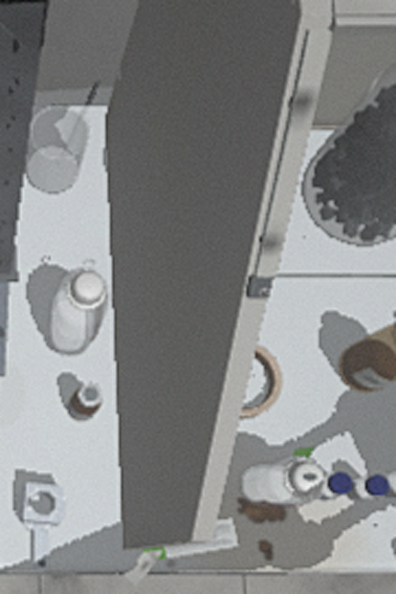

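{"fn": "jog_arm", "kwargs": {
  "commands": [-22,40,30,0,0,0.18,1,-44,80,60,0,0,0.36,1,-66,120,90,0,0,0.54,1,-88,160,120,0,0,0.72,1,-110,200,150,0,0,0.9,1]
}}

```text
clock: 0.78
eef_pos: [0.1436, -0.3419, 0.382]
tcp_rot: [2.459, 1.956, -0.0]
wrist_force: [-0.6, -0.7, 0.3]
width: 0.0855
```

{"fn": "jog_arm", "kwargs": {
  "commands": [30,56,0,0,0,0.18,1,62,112,0,0,0,0.36,1,97,168,0,0,0,0.54,1,132,225,0,0,0,0.72,1,170,275,0,0,0,0.9,1]
}}

```text
clock: 1.4
eef_pos: [0.3081, -0.0755, 0.3815]
tcp_rot: [1.363, 2.828, -0.0]
wrist_force: [1.4, -1.2, -1.2]
width: 0.0855
```

{"fn": "jog_arm", "kwargs": {
  "commands": [20,55,0,0,0,0.18,1,50,110,0,0,0,0.36,1,90,150,-30,0,0,0.54,1,135,180,-70,0,0,0.72,1,170,205,-115,0,0,0.9,1]
}}

```text
clock: 2.02
eef_pos: [0.4755, 0.1267, 0.2696]
tcp_rot: [-0.005, 3.14, 0.0]
wrist_force: [0.3, -0.6, 0.7]
width: 0.086
```

```bash
python3 - <<'E'
from h import *
import pickle
o=get_obs();c=camera('wrist');pickle.dump((o,c),open('w1.pkl','wb'));save('w1',c['color'])
print(o['clock'],o['eef_pos'],o['tcp_rot'],o['joints'])
a=c['color'][:,:,::-1];cv2.imwrite('pics/w1b.png',cv2.resize(a,(800,600),interpolation=cv2.INTER_CUBIC))
E
```

```text
2.025 [0.47547136 0.12670876 0.26956549] [-5.44651966e-03  3.14039530e+00  1.62524266e-04] [ 1.91372078e-01 -1.87998893e-01  1.43286017e+00 -1.29956472e-04
  1.89554062e+00 -1.38293447e+00]
```

View pics/w1b.png

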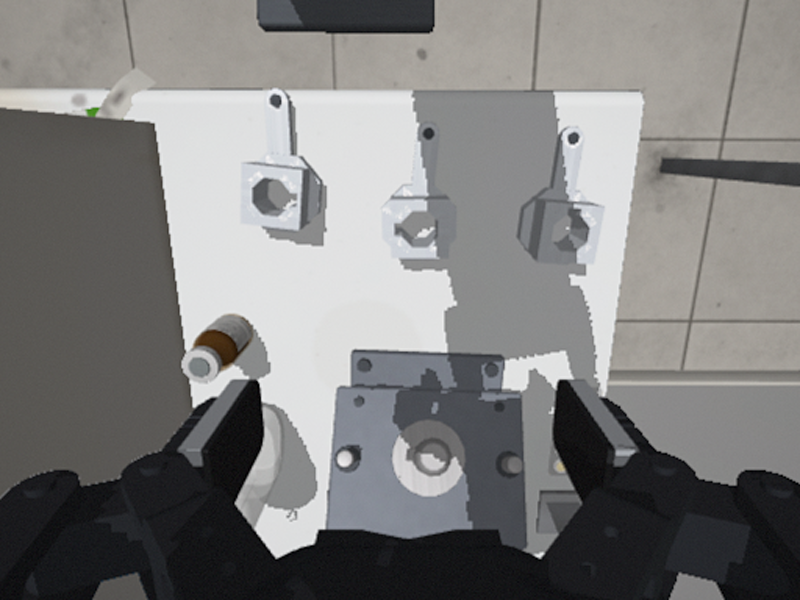

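```bash
python3 - <<'E'
from h import *
import pickle
o,c=pickle.load(open('w1.pkl','rb'));a=c['color'][:,:,::-1]
def crop(n,x0,x1,y0,y1,f,g=1):
    b=a[y0:y1,x0:x1]
    b=(255*(b/255.)**g).astype(np.uint8)
    cv2.imwrite(f'pics/{n}.png',cv2.resize(b,None,fx=f,fy=f,interpolation=cv2.INTER_CUBIC))
crop('w1s',240,315,262,325,10,.6)
crop('w1h',150,395,50,180,3.2)
E
```

```text
(no output)
```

View pics/w1s.png

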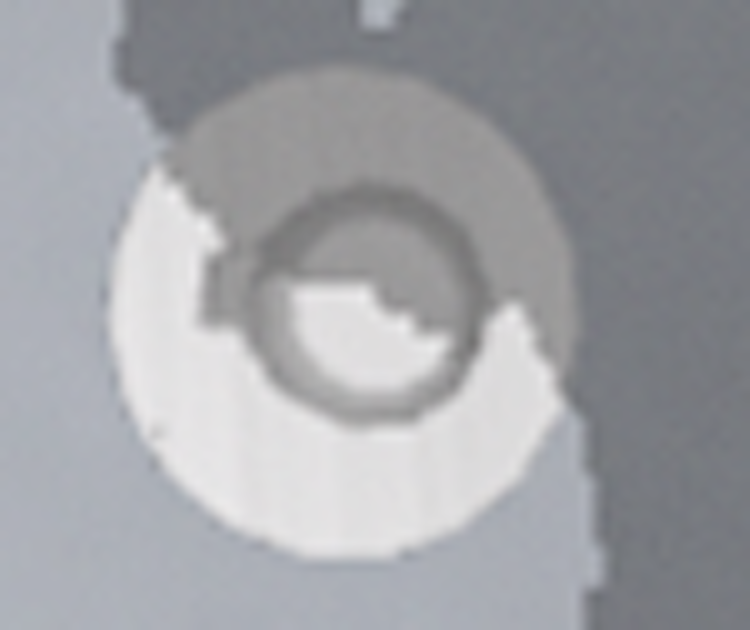

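View pics/w1h.png

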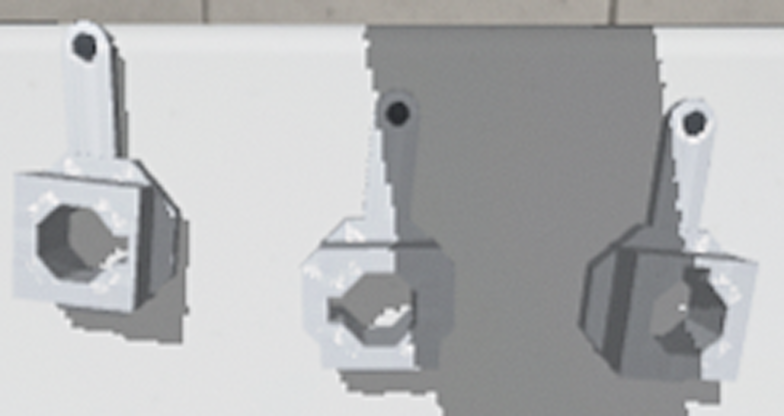

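```bash
python3 - <<'E'
from h import *
import pickle
o,c=pickle.load(open('w1.pkl','rb'));w=wcam(o,c)
d=pickle.load(open('d0.pkl','rb'));T=d['top'];S=d['scene']
f=lambda p:(150+p[0]/3.2-.4,50+p[1]/3.2-.4)
q=[onz(w,f(p),.044) for p in((15,172),(141,190),(134,311),(14,299))]
print(np.round(q,4),np.mean(q,0).round(4),'sides',[np.linalg.norm(q[i]-q[i-1]).round(4) for i in range(4)])
print('dot',onz(w,f((84,45)),.012).round(4))
print('proj of mid',proj(w,[.4388,.0253,.044]))
h=lambda p:(240+p[0]/10-.45,262+p[1]/10-.45)
tp=lambda x,y,oy:(180+x/5-.4,oy+y/5-.4); g=lambda p:(155+p[0]/7-.4,145+p[1]/7-.4)
for n,a,b,e in(('end',(314,217),(399,157),(365,300)),('should',(319,187),(352,240),(343,312))):
  print(n,tri((T,tp(*a,115)),(S,g(b)),(w,h(e))), tri((T,tp(*a,115)),(w,h(e)))[0])
# key: intersect ray with plane 30mm above shoulder
yaw=-.045;cy,sy=np.cos(yaw),np.sin(yaw);t=np.deg2rad(35)
Rz=np.array([[cy,-sy,0],[sy,cy,0],[0,0,1]])
N=Rz@np.array([[np.cos(t),0,-np.sin(t)],[0,1,0],[np.sin(t),0,np.cos(t)]])
O=np.array([.6285,.1425,.088])
for e in((208,252),(208,325),(222,288),(245,262),(245,322)):
  oo,dd=ray(w,h(e));
  for k in(.03,0):
    s=((O+k*N[:,2]-oo)@N[:,2])/(dd@N[:,2]);p=N.T@(oo+s*dd-O);print(e,k,p.round(4),np.degrees(np.arctan2(p[1],p[0])).round(1))
E
```

```text
[[0.4138 0.0076 0.044 ]
 [0.4197 0.0515 0.044 ]
 [0.4626 0.0465 0.044 ]
 [0.4584 0.0031 0.044 ]] [0.4386 0.0272 0.044 ] sides [np.float64(0.0448), np.float64(0.0443), np.float64(0.0431), np.float64(0.0436)]
dot [0.3693 0.0268 0.012 ]
proj of mid [171.76432989 126.01314072]
end (array([0.59853555, 0.14345227, 0.13099791]), [np.float64(0.0005478779661610961), np.float64(0.00047480403220496656), np.float64(0.0008950514743073546)]) [0.60001919 0.14358414 0.12735969]
should (array([0.62781466, 0.14308461, 0.08815051]), [np.float64(0.0010070482515642124), np.float64(0.00037154525530346785), np.float64(0.0008616491500930763)]) [0.62592504 0.14276762 0.09213096]
(208, 252) 0.03 [-0.0053 -0.0159  0.03  ] -108.4
(208, 252) 0 [-0.0059 -0.0152 -0.    ] -111.4
(208, 325) 0.03 [ 0.0023 -0.0156  0.03  ] -81.5
(208, 325) 0 [ 0.0023 -0.0148 -0.    ] -81.2
(222, 288) 0.03 [-0.0016 -0.0142  0.03  ] -96.4
(222, 288) 0 [-0.0019 -0.0133  0.    ] -98.2
(245, 262) 0.03 [-0.0044 -0.0118  0.03  ] -110.5
(245, 262) 0 [-0.005  -0.0107 -0.    ] -114.9
(245, 322) 0.03 [ 0.0018 -0.0116  0.03  ] -80.9
(245, 322) 0 [ 0.0018 -0.0105 -0.    ] -80.3
```

{"fn": "jog_arm", "kwargs": {
  "commands": [-10,-25,-45,0,0,-0.1,0.75,-19,-50,-90,0,0,-0.11,0.75,-28,-75,-135,0,0,-0.11,0.75,-37,-100,-160,0,0,-0.11,0.75,-37,-100,-160,0,0,-0.11,0.75]
}}

```text
clock: 2.7
eef_pos: [0.4354, 0.0241, 0.108]
tcp_rot: [-0.182, -3.131, 0.0]
wrist_force: [0.9, 0.7, -0.5]
width: 0.0643
```

```bash
python3 - <<'E'
from h import *
import pickle
o=get_obs();c=camera('wrist');save('w2',c['color']);pickle.dump((o,c),open('w2.pkl','wb'))
R=Ro.from_rotvec(o['tcp_rot']).as_matrix()
print(o['eef_pos'].round(4),np.degrees(np.arctan2(R[1,0],R[0,0])),o['width'],o['joints'].round(2))
E
```

```text
[0.4354 0.0241 0.108 ] 173.33029081287728 0.06427922369743323 [-0.02 -0.35  1.85 -0.    1.64 -1.48]
```

View pics/w2.png

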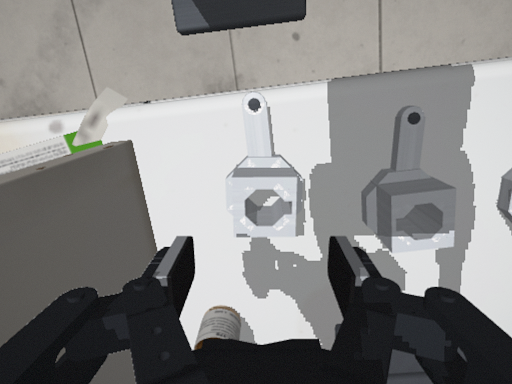

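```bash
python3 - <<'E'
from h import *
import pickle
o,c=pickle.load(open('w2.pkl','rb'))
a=c['color'][:,:,::-1];cv2.imwrite('pics/w2c.png',cv2.resize(a[80:250,210:320],None,fx=3.5,fy=3.5,interpolation=cv2.INTER_CUBIC))
E
```

```text
(no output)
```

View pics/w2c.png

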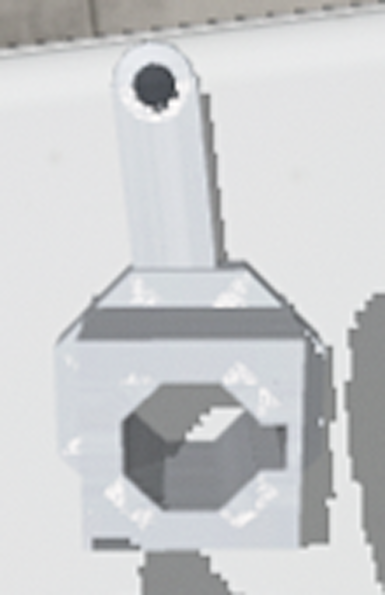

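```bash
python3 - <<'E'
from h import *
import pickle
o,c=pickle.load(open('w2.pkl','rb'));w=wcam(o,c)
f=lambda p:(210+p[0]/3.5-.36,80+p[1]/3.5-.36)
q=[onz(w,f(p),.044) for p in((79,340),(306,340),(302,548),(82,548))]
print(np.round(q,4),np.mean(q,0).round(4),[np.linalg.norm(q[i]-q[i-1]).round(4) for i in range(4)])
for i,j in((0,1),(3,2)): v=q[j]-q[i];print(np.degrees(np.arctan2(v[1],v[0])))
for i,j in((0,3),(1,2)): v=q[j]-q[i];print(np.degrees(np.arctan2(v[1],v[0])))
print('bore',onz(w,f((189,447)),.044),'dot',onz(w,f((154,84)),.012))
E
```

```text
[[0.4143 0.0081 0.044 ]
 [0.4193 0.0515 0.044 ]
 [0.4628 0.0471 0.044 ]
 [0.4576 0.0026 0.044 ]] [0.4385 0.0273 0.044 ] [np.float64(0.0437), np.float64(0.0437), np.float64(0.0436), np.float64(0.0448)]
83.38722542814986
83.4040676033578
-7.285714506616509
-5.862288175117865
bore [0.43845513 0.02668977 0.044     ] dot [0.36929328 0.02744357 0.012     ]
```

{"fn": "jog_arm", "kwargs": {
  "commands": [3,3,-35,0,0,0,0.75,3,3,-60,0,0,0,0.75,3,3,-80,0,0,0,0.75,3,3,-90,0,0,0,0.75,3,3,-90,0,0,0,0.75]
}}

```text
clock: 3.38
eef_pos: [0.4407, 0.0286, 0.0211]
tcp_rot: [0.178, 3.136, 0.0]
wrist_force: [0.9, -0.2, 0.2]
width: 0.0638
```

{"fn": "jog_arm", "kwargs": {
  "commands": [-2,-1.5,-7,0,0,0,0.75,-2,-1.5,-7,0,0,0,0.5,-2,-1.5,-7,0,0,0,0.3,-2,-1.5,-7,0,0,0,0.3,-2,-1.5,-7,0,0,0,0.3]
}}

```text
clock: 4.0
eef_pos: [0.4386, 0.0265, 0.0141]
tcp_rot: [0.179, 3.136, -0.0]
wrist_force: [-1.1, -0.6, 3.0]
width: 0.0434
```

{"fn": "jog_arm", "kwargs": {
  "commands": [0,0,40,0,0,0,0.2,0,0,90,0,0,0,0.2,0,20,140,0,0,-0.18,0.2,10,45,190,0,0,-0.36,0.2,20,80,220,0,0,-0.54,0.2]
}}

```text
clock: 4.62
eef_pos: [0.4588, 0.1071, 0.2361]
tcp_rot: [1.019, 2.969, 0.002]
wrist_force: [-0.6, 0.3, -3.2]
width: 0.043
```

{"fn": "jog_arm", "kwargs": {
  "commands": [10,10,10,0,0,-0.18,0.2,20,20,20,0,0,-0.36,0.2,30,30,20,0,0,-0.54,0.2,40,35,20,0,0,-0.72,0.2,50,40,20,0,0,-0.9,0.2]
}}

```text
clock: 5.25
eef_pos: [0.5083, 0.1469, 0.2524]
tcp_rot: [-2.208, -2.233, 0.003]
wrist_force: [-0.7, 0.5, -2.3]
width: 0.0432
```

{"fn": "jog_arm", "kwargs": {
  "commands": [0,0,0,0,0,-0.18,0.2,0,0,0,0,0,-0.36,0.2,0,0,0,0,0,-0.54,0.2,0,0,0,0,0,-0.72,0.2,0,0,0,0,0,-0.9,0.2]
}}

```text
clock: 5.88
eef_pos: [0.508, 0.1466, 0.2524]
tcp_rot: [-2.96, -1.05, 0.003]
wrist_force: [-0.7, -0.0, -2.9]
width: 0.0429
```

```bash
cat >> h.py <<'E'
E
python3 - <<'E'
from h import *
import pickle
o=get_obs();c=camera('wrist');save('w3',c['color']);pickle.dump((o,c),open('w3.pkl','wb'))
s=camera('scene');save('s3',s['color'])
R=Ro.from_rotvec(o['tcp_rot']).as_matrix()
print(o['clock'],o['eef_pos'].round(4),np.degrees(np.arctan2(R[1,0],R[0,0])),o['width'],o['joints'].round(2),o['wrist_force'].round(2))
d=pickle.load(open('d0.pkl','rb'));T=d['top'];S=d['scene'];o1,c1=pickle.load(open('w1.pkl','rb'));w=wcam(o1,c1)
tp=lambda x,y,oy:(180+x/5-.4,oy+y/5-.4); g=lambda p:(155+p[0]/7-.4,145+p[1]/7-.4);k=512/800
for n,a,b,e in(('L',(194,187),(165,264),(512,463)),('R',(440,195),(547,147),(345,458))):
  print(n,tri((T,tp(*a,115)),(S,g(b)),(w,(e[0]*k-.3,e[1]*k-.3))))
E
```

```text
5.875 [0.508  0.1466 0.2524] 39.0711435275318 0.042888113087172795 [ 0.22 -0.09  1.38  0.    1.86  1.11] [-0.67 -0.03 -2.89]
L (array([0.62333524, 0.20437609, 0.10296228]), [np.float64(0.00035006803146628193), np.float64(0.00131473445301909), np.float64(0.0009827730045851772)])
R (array([0.61750781, 0.08211921, 0.10485813]), [np.float64(0.0006320930123788829), np.float64(0.00010360432179904942), np.float64(0.0006991791213119945)])
```

View pics/w3.png

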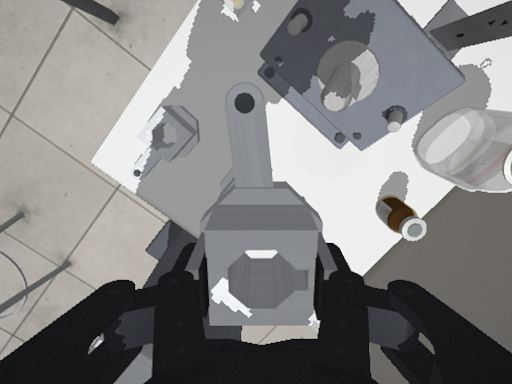

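View pics/s3.png

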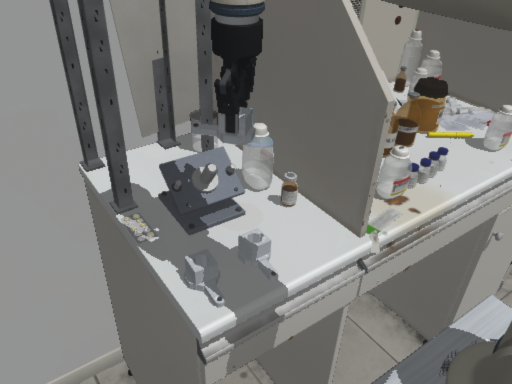

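```bash
python3 - <<'E'
from h import *
import pickle
o,c=pickle.load(open('w3.pkl','rb'))
a=c['color'][:,:,::-1];cv2.imwrite('pics/w3c.png',cv2.resize((255*(a[210:340,190:340]/255.)**.6).astype(np.uint8),None,fx=5,fy=4.5,interpolation=cv2.INTER_CUBIC))
E
```

```text
(no output)
```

View pics/w3c.png

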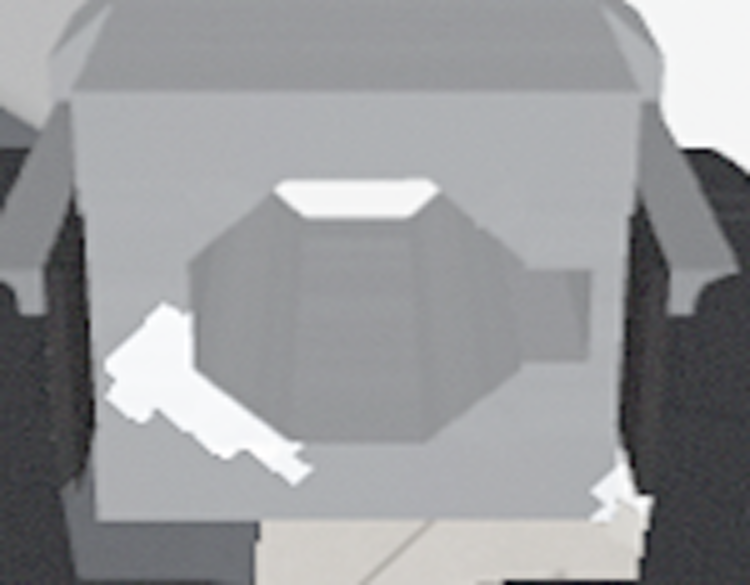

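```bash
python3 - <<'E'
from h import *
import pickle
o,c=pickle.load(open('w3.pkl','rb'));H=np.array(c['hand_eye']);K=c['camera_matrix']
f=lambda p:(190+p[0]/5-.4,210+p[1]/4.5-.39)
def tl(uv,z):
    d=H[:3,:3]@np.linalg.solve(K,[*uv,1]);p=H[:3,3];return p+d*(z-p[2])/d[2]
for z in(-.0299,):
  q=[tl(f(p),z) for p in((70,92),(642,92),(624,520),(97,520))];print(np.round(q,4),np.mean(q,0).round(4))
  b=[tl(f(p),z) for p in((275,180),(440,180),(525,268),(525,362),(428,442),(290,442),(192,370),(190,262))];print(np.round(b,4),np.mean(b,0).round(4))
E
```

```text
[[ 0.0236 -0.0224 -0.0299]
 [ 0.0237  0.022  -0.0299]
 [-0.0205  0.0228 -0.0299]
 [-0.0205 -0.0223 -0.0299]] [ 0.0016  0.     -0.0299]
[[ 0.0153 -0.0066 -0.0299]
 [ 0.0153  0.0065 -0.0299]
 [ 0.0065  0.0134 -0.0299]
 [-0.0032  0.0137 -0.0299]
 [-0.0118  0.0059 -0.0299]
 [-0.0118 -0.0057 -0.0299]
 [-0.004  -0.0137 -0.0299]
 [ 0.0071 -0.0135 -0.0299]] [ 0.0017  0.     -0.0299]
```

```bash
cat >> h.py <<'E'
yaw=-.046;_t=np.deg2rad(35);_c,_s=np.cos(yaw),np.sin(yaw)
N=np.array([[_c,-_s,0],[_s,_c,0],[0,0,1]])@np.array([[np.cos(_t),0,-np.sin(_t)],[0,1,0],[np.sin(_t),0,np.cos(_t)]])
END=np.array([.5988,.1434,.131]); O=END-.052*N[:,2]
OFF=np.array([.0008,0,.0141])
def goal(h,a,dx=0,dy=0,off=OFF):
    a=np.deg2rad(a)
    B=np.array([[-np.sin(a),np.cos(a),0],[np.cos(a),np.sin(a),0],[0,0,-1]]).T
    R=N@B; P=O+N@np.array([dx,dy,h])
    return P-R@off,R
def rel(o,P,R):
    R0=Ro.from_rotvec(o['tcp_rot']).as_matrix()
    return ((P-o['eef_pos'])*1000).round(1), Ro.from_matrix(R@R0.T).as_rotvec().round(3)
def where(o,off=OFF):
    R=Ro.from_rotvec(o['tcp_rot']).as_matrix();p=N.T@(o['eef_pos']+R@off-O)*1000
    k=N.T@R; f=N.T@o['wrist_force']
    return 'hub xyz mm',p.round(2).tolist(),'key ang',round(float(np.degrees(np.arctan2(k[1,1],k[0,1]))),2),'tilt err deg',np.degrees(k[:2,2]).round(2).tolist(),'Fnest',f.round(2).tolist(),'Tn',(N.T@o['wrist_torque']).round(2).tolist()
E
python3 - <<'E'
from h import *
o=get_obs();P,R=goal(.075,-96);print(np.linalg.det(R),P,rel(o,P,R));print(O)
E
```

```text
0.9999999999999998 [0.57689563 0.14449202 0.16093419] (array([ 68.9,  -2.1, -91.6]), array([ 0.228, -0.587, -0.811]))
[0.62859442 0.14202849 0.08840409]
```

{"fn": "jog_arm", "kwargs": {
  "commands": [5,0,0,0.04,-0.103,-0.142,0.2,10,0,-10,0.08,-0.205,-0.284,0.2,20,0,-20,0.12,-0.308,-0.426,0.2,30,0,-30,0.16,-0.411,-0.568,0.2,40,0,-40,0.2,-0.514,-0.71,0.2]
}}

```text
clock: 6.6
eef_pos: [0.5481, 0.1462, 0.2127]
tcp_rot: [-3.013, 0.062, -0.837]
wrist_force: [-0.3, 0.5, -2.4]
width: 0.0433
```

```bash
python3 - <<'E'
from h import *
o=get_obs();P,R=goal(.070,-96);print(rel(o,P,R),where(o),o['wrist_force'],o['wrist_torque'],o['joints'].round(2))
E
```

```text
(array([ 31.7,  -1.8, -55.8]), array([ 0.03, -0.07, -0.1 ])) ('hub xyz mm', [5.05, 0.83, 133.92], 'key ang', -90.25, 'tilt err deg', [-3.99, 1.51], 'Fnest', [-1.63, 0.53, -1.76], 'Tn', [-0.04, 0.51, 0.03]) [-0.29756506  0.54653263 -2.37382374] [-0.02684803  0.51513375  0.00300913] [ 0.29 -0.47  1.84 -0.15  1.25  1.91]
```

{"fn": "jog_arm", "kwargs": {
  "commands": [8,0,-10,0.03,-0.07,-0.1,0.2,16,-1,-25,0.03,-0.07,-0.1,0.2,24,-1,-40,0.03,-0.07,-0.1,0.2,31.7,-1.8,-55.8,0.03,-0.07,-0.1,0.2,31.7,-1.8,-55.8,0.03,-0.07,-0.1,0.2]
}}

```text
clock: 7.22
eef_pos: [0.5797, 0.144, 0.1547]
tcp_rot: [-2.976, 0.223, -0.93]
wrist_force: [-0.9, 0.1, -2.6]
width: 0.0429
```

```bash
python3 - <<'E'
from h import *
import pickle
o=get_obs();c=camera('wrist');save('w4',c['color']);pickle.dump((o,c),open('w4.pkl','wb'))
s=camera('scene');save('s4',cv2.resize(s['color'][100:230,130:280],None,fx=5,fy=4.5,interpolation=cv2.INTER_CUBIC))
t=camera('top');save('t4',cv2.resize(t['color'][110:190,180:320],None,fx=5,fy=5,interpolation=cv2.INTER_CUBIC))
pickle.dump((o,c,s,t),open('w4.pkl','wb'))
P,R=goal(.060,-96);print(rel(o,P,R),where(o),o['joints'].round(2))
E
```

```text
(array([ 5.8,  0.1, -6.1]), array([ 0.001, -0.007, -0.001])) ('hub xyz mm', [-1.3, -0.4, 68.29], 'key ang', -95.9, 'tilt err deg', [-0.37, -0.06], 'Fnest', [-2.25, 0.02, -1.62], 'Tn', [0.01, 0.54, 0.01]) [ 0.3  -0.41  1.92 -0.22  1.06  2.07]
```

View pics/s4.png

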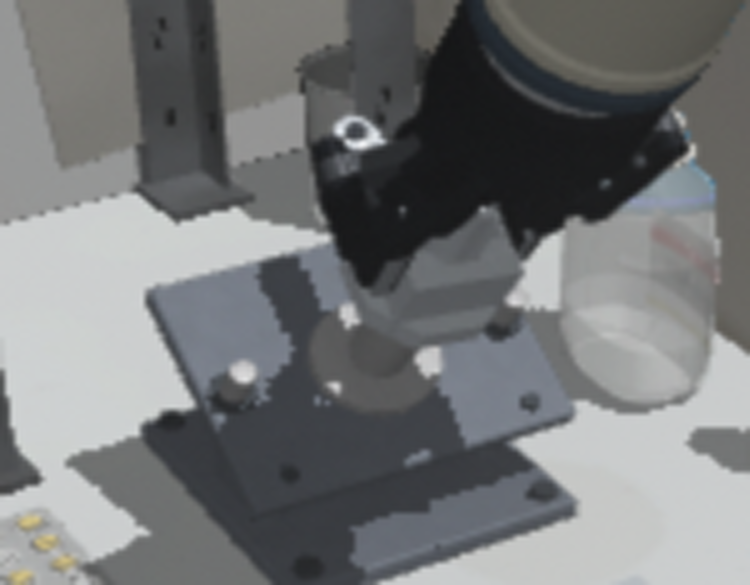

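View pics/w4.png

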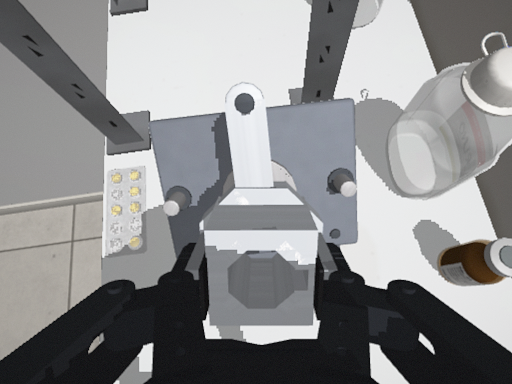

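View pics/t4.png

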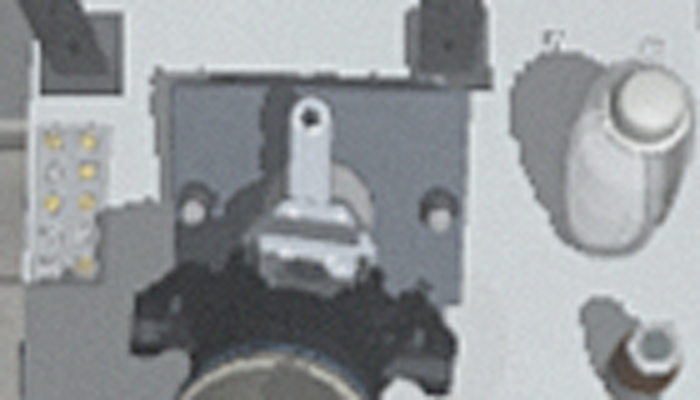

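```bash
python3 - <<'E'
from h import *
import pickle
o,c,s,t=pickle.load(open('w4.pkl','rb'))
X,e=tri((t,(180+312/5-.4,110+118/5-.4)),(s,(130+355/5-.4,100+131/4.5-.39)))
R=Ro.from_rotvec(o['tcp_rot']).as_matrix()
print(X,e,'tool',R.T@(X-o['eef_pos']),'nest',N.T@(X-O))
# expected in tool: keyway=+y_t; arm 96 ccw seen from head
a=np.deg2rad(96);print('exp',[.0008+.069*np.sin(a),.069*np.cos(a),.0141-.012])
E
```

```text
[0.63795862 0.14209542 0.19699687] [np.float64(0.0007225538279920149), np.float64(0.0007225538279921181)] tool [ 0.07147249 -0.00820029 -0.00166995] nest [0.06994632 0.00049746 0.08359036]
exp [np.float64(0.06942201078041085), np.float64(-0.007212463965468096), 0.0020999999999999994]
```

{"fn": "jog_arm", "kwargs": {
  "commands": [2.3,-0.1,-3.3,0,-0.006,0,0.2,4.6,-0.2,-6.6,0,-0.006,0,0.2,6.9,-0.3,-9.8,0,-0.006,0,0.2,9.2,-0.4,-13.1,0,-0.006,0,0.2,11.5,-0.5,-16.4,0,-0.006,0,0.2]
}}

```text
clock: 8.0
eef_pos: [0.5916, 0.1443, 0.141]
tcp_rot: [-2.969, 0.222, -0.945]
wrist_force: [0.5, 0.0, -1.6]
width: 0.043
```

```bash
cat > w.py <<'E'
from h import *
o=get_obs();print(o['clock'],where(o),o['width'])
E
python3 w.py
```

```text
8.0 ('hub xyz mm', [0.67, 0.47, 50.28], 'key ang', -95.95, 'tilt err deg', [0.23, 0.05], 'Fnest', [-0.55, 0.05, -1.57], 'Tn', [-0.03, 0.54, 0.04]) 0.04304819238624723
```

{"fn": "jog_arm", "kwargs": {
  "commands": [-1,-0.4,-0.7,0,-0.003,0,0.2,0.1,-0.5,-2.4,0,0,0,0.2,1.2,-0.5,-4,0,0,0,0.2,2.3,-0.6,-5.6,0,0,0,0.2,3.5,-0.6,-7.3,0,0,0,0.2]
}}

```text
clock: 8.62
eef_pos: [0.595, 0.1437, 0.1339]
tcp_rot: [-2.968, 0.223, -0.945]
wrist_force: [0.6, -0.8, -2.0]
width: 0.0436
```

```bash
python3 w.py
```

```text
8.625 ('hub xyz mm', [-0.62, 0.06, 42.48], 'key ang', -95.96, 'tilt err deg', [0.23, 0.06], 'Fnest', [-0.67, -0.74, -1.99], 'Tn', [-0.02, 0.63, -0.01]) 0.043571098542186534
```

{"fn": "jog_arm", "kwargs": {
  "commands": [1.1,0,-1.6,0,0,0,0.2,2.2,-0.1,-3.2,0,0,0,0.2,3.3,-0.1,-4.8,0,0,0,0.2,4.4,-0.2,-6.4,0,0,0,0.2,4.6,-0.2,-6.6,0,0,0,0.2]
}}

```text
clock: 9.25
eef_pos: [0.5996, 0.1435, 0.1272]
tcp_rot: [-2.969, 0.222, -0.945]
wrist_force: [-0.4, -0.4, -2.4]
width: 0.043
```

```bash
python3 w.py
```

```text
9.25 ('hub xyz mm', [-0.68, 0.02, 34.38], 'key ang', -95.95, 'tilt err deg', [0.23, 0.05], 'Fnest', [-1.72, -0.44, -1.76], 'Tn', [-0.04, 0.66, 0.0]) 0.04304469987850273
```

{"fn": "jog_arm", "kwargs": {
  "commands": [0.5,0,-0.8,0,0,0,0.2,1,0,-1.5,0,0,0,0.2,1.5,-0.1,-2.2,0,0,0,0.2,2,-0.1,-2.9,0,0,0,0.2,2,-0.1,-2.9,0,0,0,0.2]
}}

```text
clock: 9.88
eef_pos: [0.6016, 0.1434, 0.1245]
tcp_rot: [-2.968, 0.222, -0.945]
wrist_force: [-0.3, -0.5, -2.9]
width: 0.0431
```

```bash
python3 w.py
```

```text
9.875 ('hub xyz mm', [-0.62, 0.06, 30.98], 'key ang', -95.95, 'tilt err deg', [0.24, 0.06], 'Fnest', [-1.88, -0.48, -2.19], 'Tn', [0.04, 0.62, 0.01]) 0.04310708294139999
```

{"fn": "jog_arm", "kwargs": {
  "commands": [0.2,0,-0.3,0,0,0,0.2,0.5,0,-0.7,0,0,0,0.2,0.7,0,-1,0,0,0,0.2,0.9,0,-1.3,0,0,0,0.2,0.9,0,-1.3,0,0,0,0.2]
}}

```text
clock: 10.5
eef_pos: [0.6025, 0.1434, 0.1232]
tcp_rot: [-2.968, 0.222, -0.945]
wrist_force: [-0.9, -0.0, -4.1]
width: 0.0435
```

```bash
python3 w.py
```

```text
10.5 ('hub xyz mm', [-0.61, 0.09, 29.41], 'key ang', -95.95, 'tilt err deg', [0.24, 0.06], 'Fnest', [-3.07, -0.07, -2.84], 'Tn', [-0.01, 0.72, -0.01]) 0.043470060518535164
```

{"fn": "jog_arm", "kwargs": {
  "commands": [0.3,0,-0.4,0,0,0,0.2,0.5,0,-0.8,0,0,0,0.2,0.8,0,-1.2,0,0,0,0.2,1.1,0,-1.6,0,0,0,0.2,1.1,0,-1.6,0,0,0,0.2]
}}

```text
clock: 11.12
eef_pos: [0.6036, 0.1434, 0.1217]
tcp_rot: [-2.968, 0.222, -0.945]
wrist_force: [-1.0, -0.1, -3.0]
width: 0.0432
```

```bash
python3 w.py
```

```text
11.125 ('hub xyz mm', [-0.58, 0.12, 27.49], 'key ang', -95.96, 'tilt err deg', [0.24, 0.06], 'Fnest', [-2.55, -0.12, -1.87], 'Tn', [0.05, 0.68, 0.03]) 0.04323580828459297
```

{"fn": "jog_arm", "kwargs": {
  "commands": [0.3,0,-0.4,0,0,0,0.2,0.5,0,-0.8,0,0,0,0.2,0.8,0,-1.2,0,0,0,0.2,1.1,0,-1.6,0,0,0,0.2,1.1,0,-1.6,0,0,0,0.2]
}}

```text
clock: 11.75
eef_pos: [0.6047, 0.1434, 0.12]
tcp_rot: [-2.968, 0.222, -0.945]
wrist_force: [-0.9, 0.7, -2.7]
width: 0.0432
```

```bash
python3 w.py
```

```text
11.75 ('hub xyz mm', [-0.63, 0.21, 25.54], 'key ang', -95.95, 'tilt err deg', [0.24, 0.06], 'Fnest', [-2.29, 0.7, -1.67], 'Tn', [-0.03, 0.68, 0.02]) 0.0431968056863315
```

{"fn": "jog_arm", "kwargs": {
  "commands": [0.4,0,-0.6,0,0,0,0.2,0.8,0,-1.2,0,0,0,0.2,1.2,0,-1.8,0,0,0,0.2,1.6,0,-2.4,0,0,0,0.2,1.6,0,-2.4,0,0,0,0.2]
}}

```text
clock: 12.38
eef_pos: [0.6063, 0.1434, 0.1176]
tcp_rot: [-2.968, 0.222, -0.945]
wrist_force: [-0.8, 0.1, -2.9]
width: 0.0431
```

```bash
python3 w.py; python3 - <<'E'
from h import *
s=camera('scene');save('s5',cv2.resize(s['color'][100:230,130:280],None,fx=5,fy=4.5,interpolation=cv2.INTER_CUBIC))
E
```

```text
12.375 ('hub xyz mm', [-0.64, 0.24, 22.65], 'key ang', -95.96, 'tilt err deg', [0.25, 0.06], 'Fnest', [-2.3, 0.06, -1.95], 'Tn', [0.0, 0.58, 0.01]) 0.043098285526090664
```

View pics/s5.png

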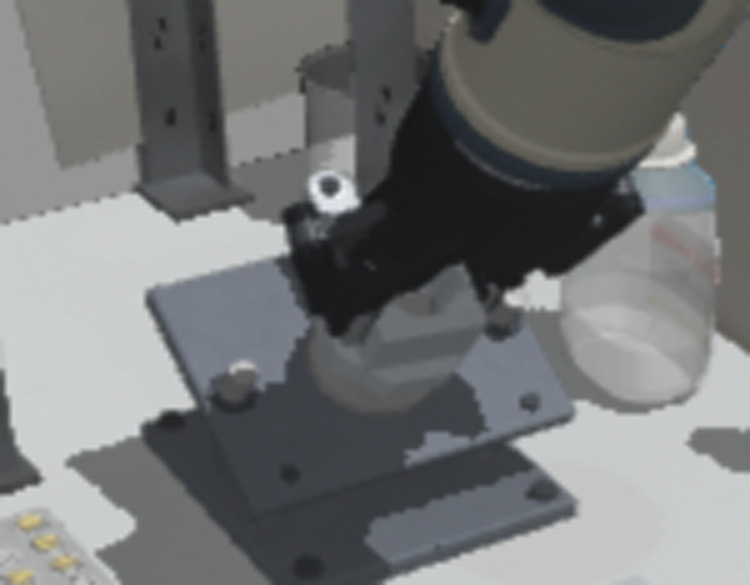

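{"fn": "jog_arm", "kwargs": {
  "commands": [0.8,0,-1.2,0,0,0,0.2,1.6,-0.1,-2.4,0,0,0,0.2,2.4,-0.2,-3.6,0,0,0,0.2,3.2,-0.2,-4.7,0,0,0,0.2,3.3,-0.2,-4.8,0,0,0,0.2]
}}

```text
clock: 13.05
eef_pos: [0.6096, 0.1432, 0.1128]
tcp_rot: [-2.968, 0.223, -0.945]
wrist_force: [0.1, 0.3, -2.6]
width: 0.0428
```

```bash
python3 w.py
```

```text
13.05 ('hub xyz mm', [-0.73, 0.18, 16.77], 'key ang', -95.96, 'tilt err deg', [0.24, 0.05], 'Fnest', [-1.44, 0.3, -2.22], 'Tn', [0.07, 0.49, 0.01]) 0.04279104365989882
```

{"fn": "jog_arm", "kwargs": {
  "commands": [1,0,-1.4,0,0,0,0.2,2,-0.1,-2.8,0,0,0,0.2,3,-0.2,-4.2,0,0,0,0.2,4,-0.2,-5.7,0,0,0,0.2,4,-0.2,-5.7,0,0,0,0.2]
}}

```text
clock: 13.68
eef_pos: [0.6135, 0.143, 0.1069]
tcp_rot: [-2.969, 0.222, -0.945]
wrist_force: [-0.3, -0.4, -3.8]
width: 0.0432
```

```bash
python3 w.py
```

```text
13.675 ('hub xyz mm', [-0.87, 0.19, 9.73], 'key ang', -95.95, 'tilt err deg', [0.23, 0.05], 'Fnest', [-2.4, -0.45, -2.95], 'Tn', [-0.02, 0.56, 0.02]) 0.04321126136315321
```

{"fn": "jog_arm", "kwargs": {
  "commands": [0.8,0,-1.1,0,0,0,0.2,1.7,0,-2.2,0,0,0,0.2,2.5,-0.1,-3.3,0,0,0,0.2,2.9,-0.1,-3.9,0,0,0,0.2,2.9,-0.1,-3.9,0,0,0,0.2]
}}

```text
clock: 14.3
eef_pos: [0.6165, 0.1429, 0.1032]
tcp_rot: [-2.968, 0.223, -0.945]
wrist_force: [-0.2, 0.3, -3.7]
width: 0.0432
```

```bash
python3 w.py
```

```text
14.3 ('hub xyz mm', [-0.65, 0.22, 4.97], 'key ang', -95.96, 'tilt err deg', [0.24, 0.06], 'Fnest', [-2.3, 0.3, -2.95], 'Tn', [0.01, 0.63, 0.02]) 0.04316650653375495
```

Now slow steps toward the shoulder.

{"fn": "jog_arm", "kwargs": {
  "commands": [0.4,0,-0.6,0,0,0,0.2,0.8,0,-1.2,0,0,0,0.2,1.2,0,-1.8,0,0,0,0.2,1.6,-0.1,-2.4,0,0,0,0.2,1.6,-0.1,-2.4,0,0,0,0.2]
}}

```text
clock: 14.92
eef_pos: [0.6181, 0.1428, 0.1008]
tcp_rot: [-2.968, 0.223, -0.945]
wrist_force: [-0.4, 0.1, -2.6]
width: 0.0433
```

```bash
python3 w.py
```

```text
14.925 ('hub xyz mm', [-0.69, 0.18, 2.08], 'key ang', -95.96, 'tilt err deg', [0.24, 0.05], 'Fnest', [-1.78, 0.12, -1.87], 'Tn', [0.03, 0.62, 0.0]) 0.04332073572128425
```

{"fn": "jog_arm", "kwargs": {
  "commands": [0.3,0,-0.4,0,0,0,0.2,0.6,0,-0.8,0,0,0,0.2,0.9,0,-1.2,0,0,0,0.2,1.1,0,-1.6,0,0,0,0.2,1.1,0,-1.6,0,0,0,0.2]
}}

```text
clock: 15.55
eef_pos: [0.6189, 0.1428, 0.0998]
tcp_rot: [-2.969, 0.223, -0.945]
wrist_force: [-8.2, -0.3, 1.5]
width: 0.043
```

```bash
python3 w.py
```

```text
15.55 ('hub xyz mm', [-0.55, 0.24, 0.78], 'key ang', -95.96, 'tilt err deg', [0.23, 0.05], 'Fnest', [-5.82, -0.63, 5.87], 'Tn', [-0.14, 1.17, 0.05]) 0.043047599279297834
```

{"fn": "jog_arm", "kwargs": {
  "commands": [0.2,0,-0.2,0,0,0,0.2,0.3,0,-0.4,0,0,0,0.2,0.4,0,-0.6,0,0,0,0.2,0.5,0,-0.7,0,0,0,0.2,0.5,0,-0.7,0,0,0,0.2]
}}

```text
clock: 16.18
eef_pos: [0.619, 0.1428, 0.0997]
tcp_rot: [-2.969, 0.223, -0.944]
wrist_force: [-15.4, -1.9, 7.1]
width: 0.0431
```

```bash
python3 w.py; python3 - <<'E'
from h import *
import pickle
o=get_obs();c=camera('wrist');s=camera('scene');t=camera('top')
pickle.dump((o,c,s,t),open('w6.pkl','wb'))
save('s6',cv2.resize(s['color'][100:230,130:280],None,fx=5,fy=4.5,interpolation=cv2.INTER_CUBIC))
save('t6',cv2.resize(t['color'][110:190,180:320],None,fx=5,fy=5,interpolation=cv2.INTER_CUBIC))
save('w6',c['color'])
E
```

```text
16.175 ('hub xyz mm', [-0.52, 0.25, 0.7], 'key ang', -95.97, 'tilt err deg', [0.19, 0.04], 'Fnest', [-8.46, -2.65, 14.54], 'Tn', [-0.22, 1.84, 0.06]) 0.043065464603721244
```

View pics/s6.png

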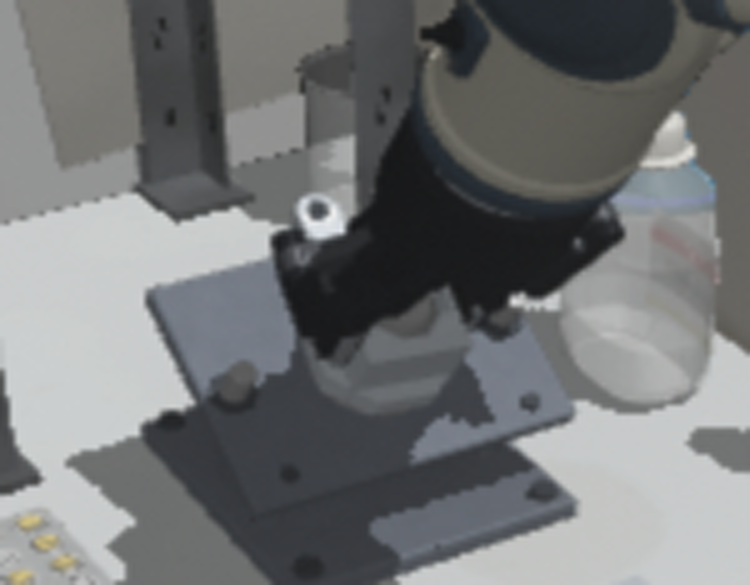

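View pics/t6.png

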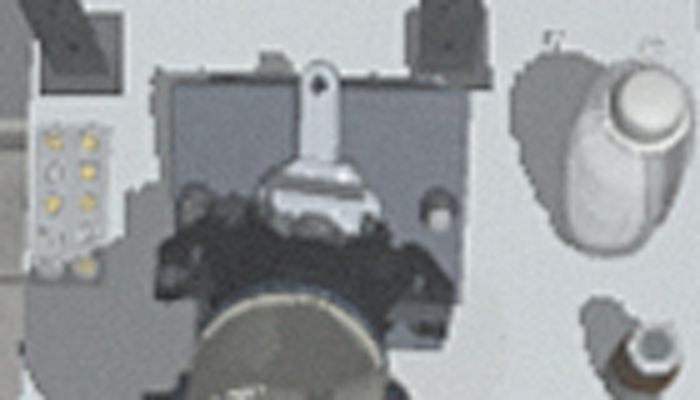

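View pics/w6.png

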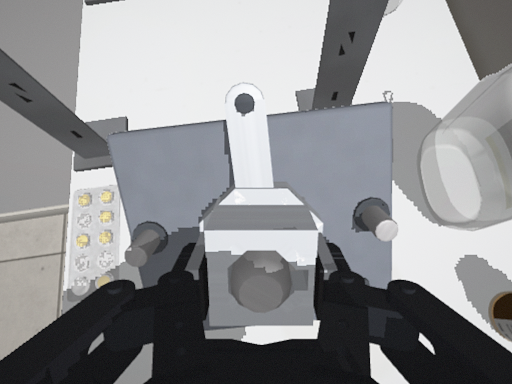

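```bash
python3 - <<'E'
from h import *
import pickle
o,c,s,t=pickle.load(open('w6.pkl','rb'))
X,e=tri((t,(180+320/5-.4,110+86/5-.4)),(s,(130+318/5-.4,100+209/4.5-.39)))
print(X,e,'nest',N.T@(X-O))
E
```

```text
[0.67465758 0.14070876 0.14153784] [np.float64(0.0009644622169717109), np.float64(0.0009644622169717494)] nest [0.06821879 0.00079983 0.01709701]
```

{"fn": "jog_arm", "kwargs": {
  "commands": [0,0,0,0,0,0,0.6,0,0,0,0,0,0,0.65,0,0,0,0,0,0,0.65,0,0,0,0,0,0,0.65,0,0,0,0,0,0,0.65]
}}

```text
clock: 16.95
eef_pos: [0.6197, 0.1428, 0.0986]
tcp_rot: [-2.968, 0.223, -0.945]
wrist_force: [0.5, 0.4, 0.0]
width: 0.0553
```

```bash
python3 w.py; python3 - <<'E'
from h import *
import pickle
o=get_obs();c=camera('wrist');save('w7',c['color'])
E
```

```text
16.95 ('hub xyz mm', [-0.6, 0.25, -0.67], 'key ang', -95.96, 'tilt err deg', [0.25, 0.06], 'Fnest', [0.42, 0.39, -0.24], 'Tn', [-0.0, 0.28, 0.06]) 0.055313958970212705
```

View pics/w7.png

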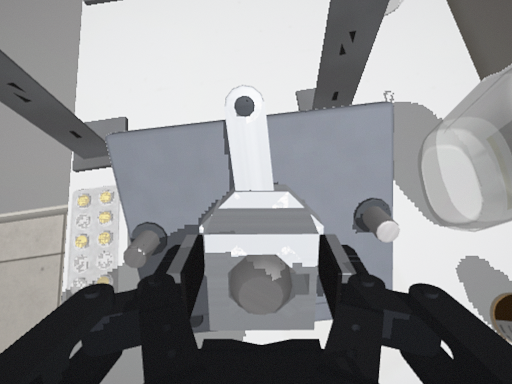

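{"fn": "jog_arm", "kwargs": {
  "commands": [-6,0.3,8.5,0,0,0,0.65,-14,0.6,20,0,0,0,0.65,-25,1,36,0,0,0,0.65,-40,1.7,57,0,0,0,0.65,-57,2.5,82,0,0,0,0.65]
}}

```text
clock: 17.62
eef_pos: [0.5617, 0.1453, 0.182]
tcp_rot: [-2.968, 0.222, -0.946]
wrist_force: [0.6, 0.6, -0.2]
width: 0.0555
```

```bash
python3 - <<'E'
from h import *
import pickle
o=get_obs();c=camera('wrist');save('w8',c['color']);s=camera('scene');t=camera('top')
save('s8',cv2.resize(s['color'][120:230,145:265],None,fx=6,fy=5,interpolation=cv2.INTER_CUBIC))
save('t8',cv2.resize(t['color'][110:190,180:320],None,fx=5,fy=5,interpolation=cv2.INTER_CUBIC))
pickle.dump((o,c,s,t),open('w8.pkl','wb'));print(o['clock'],o['wrist_force'])
E
```

```text
17.625 [ 0.59997202  0.5857793  -0.1687281 ]
```

View pics/w8.png

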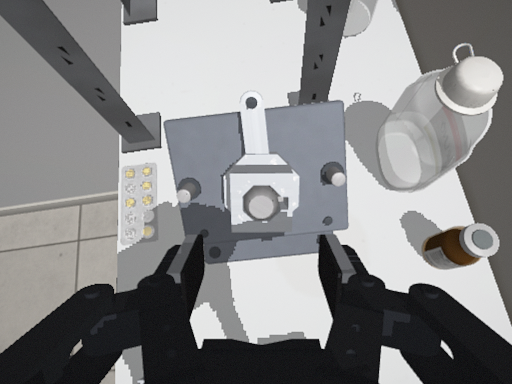

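View pics/s8.png

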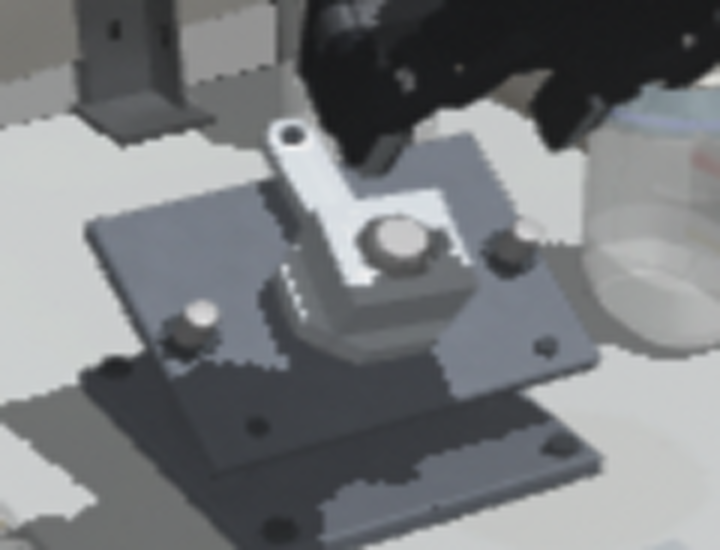

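View pics/t8.png

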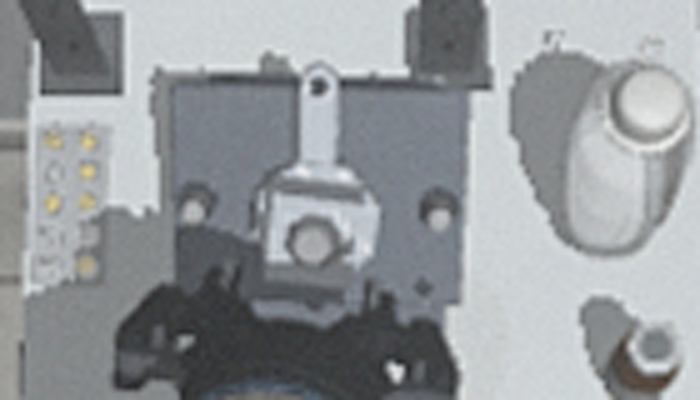

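```bash
python3 - <<'E'
from h import *
import pickle
o,c,s,t=pickle.load(open('w8.pkl','rb'))
save('w8c',cv2.resize(c['color'][140:245,205:315],None,fx=6,fy=5.5,interpolation=cv2.INTER_CUBIC))
save('s8c',cv2.resize(s['color'][150:200,185:230],None,fx=12,fy=12,interpolation=cv2.INTER_CUBIC))
E
```

```text
(no output)
```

View pics/w8c.png

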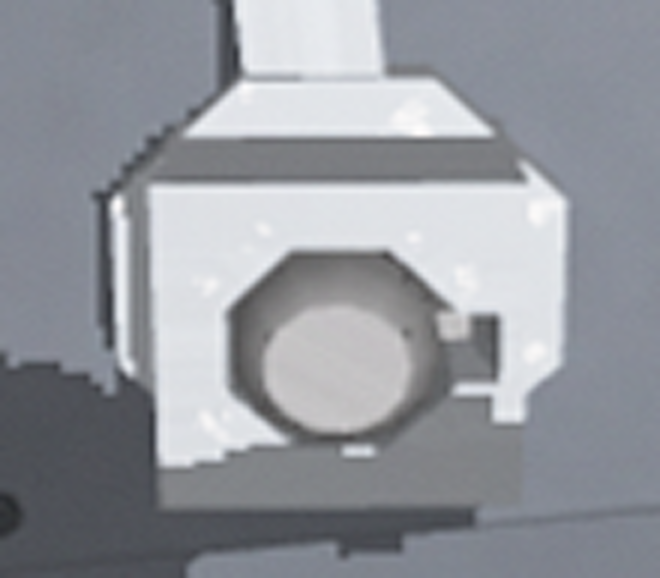

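View pics/s8c.png

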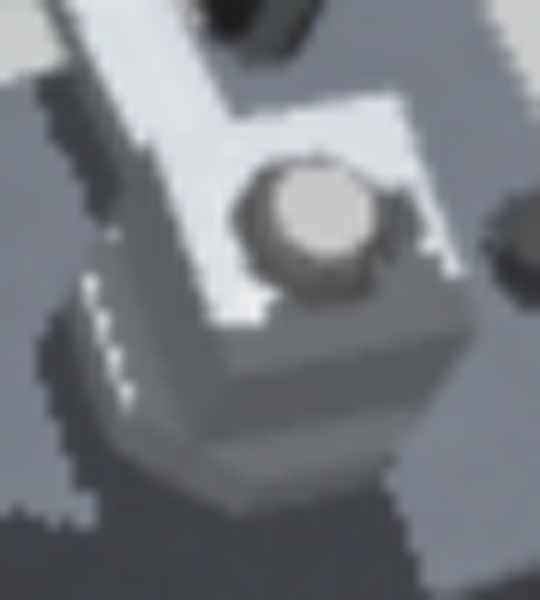

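```bash
python3 - <<'E'
from h import *
import pickle
o,c,s,t=pickle.load(open('w8.pkl','rb'));w=wcam(o,c)
W=[(150,185),(527,183),(523,507),(160,507)];S=[(155,140),(405,95),(470,332),(232,377)]
for a,b in zip(W,S):
    X,e=tri((w,(205+a[0]/6-.42,140+a[1]/5.5-.41)),(s,(185+b[0]/12-.46,150+b[1]/12-.46)))
    print((N.T@(X-O)*1000).round(1),np.round(e,4))
X,e=tri((w,(205+337/6-.42,140+369/5.5-.41)),(s,(185+326/12-.46,150+210/12-.46)));print('end',(N.T@(X-O)*1000).round(1),e)
E
```

```text
[22.8 20.  46.2] [0.0006 0.0006]
[ 18.4 -23.5  46.5] [0.0013 0.0013]
[-24.9 -18.3  44.8] [0.0006 0.0006]
[-20.3  24.8  46.1] [0.0002 0.0002]
end [-0.5  1.1 54.3] [np.float64(0.0002889344866972646), np.float64(0.0002889344866971426)]
```

```bash
python3 -c "
from plant import finish_job,get_obs
print(get_obs()['clock']);print(finish_job())"
```

```text
17.775
the job is handed in; nothing more can be done
None
```

I chose hub C, fitted it on the shaft with its arm between the pins, and handed the job in at 17.8 s. It dropped onto the key at the first angle I tried.

**Choice:** The wrist camera showed the key at about -96° from the nest's x. Only hub C, with its arm 96° anticlockwise of the keyway, then puts its arm between the pins on the uphill side.

**Fit:** I lowered it in small steps with the keyway turned to the measured key angle, so no searching turn was needed. It met the shoulder where expected. I pressed it with about 17 N, opened the jaws partway, and drew back along the shaft.

**Last checks:**
- **Seating:** With the gripper clear, camera triangulation put the head top about 8.4 mm below the shaft end; fully home should be 8 mm. The key's end was visible in the keyway.
- **Arm:** It points about 1° from the nest's x, well inside the 72° limit.
- **Bystanders:** The flask and vial appear unmoved in the top view.
- **Contact:** The wrist force was at its zero level, so the robot was touching nothing.

**Disagreement:** Before release, triangulating the arm's dot put it about 5 mm higher than it should sit with the hub home. The contact height, shoulder force and head-to-shaft-end check all say home, so I took the dot reading as camera error.

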